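# Park the clay roller at the top of its rest

### The job

Push the wooden clay roller with the fingertips from the foot of its rest up the ramp and over the crest, until it lies square against the stop bar in the hollow at the top, then let go of it and move clear. Push it steadily so that it never rolls freely up or back down the ramp, do not pick it up, and leave the thin roller, the bowl and the jar where they stand.

Things in the scene. Friction and masses are not known exactly. Their poses are not given: they have to be found in the camera images.
- roller: Dark waxed wooden clay roller, a smooth solid cylinder 50 mm in diameter and 150 mm long, 0.14 to 0.28 kg, lying across the flat foot of the rest, up to 7 degrees out of square, its centre 18 to 44 mm before the ramp. Loose, rolls easily. Origin at the centre of the cylinder; its own y axis is the cylinder's axis, its x and z axes turn as it rolls.
- rest: Pale plywood roller rest, fixed to the table: a straight track with, in this order, flat foot, ramp, crest, hollow, stop bar. Origin on the table top, mid-track, below the line where foot and ramp meet; x points up the ramp to the stop bar, y left, z up. The track is 170 mm wide between two side cheeks, 12 mm thick and 15 mm higher than its surface, so the roller has 10 mm to spare at each end.
- rest_foot (a point): Centre of the flat foot's surface, mid-track, 14 mm above the table, 50 mm behind the rest's origin. Axes as the rest's. The foot runs from x = -100 to 0 mm of the rest; behind it a rear lip, 8 mm thick, stands 20 mm above the table (6 mm above the foot).
- rest_crest (a point): Middle of the crest line, the top end of the ramp, on its surface: 150 mm along the rest's x, 35 mm above the table. Axes as the rest's. The ramp climbs to it at 8 degrees from x = 0, z = 14 mm; beyond it the surface falls at 12 degrees to the stop bar (near face at x = 202 mm, 15 mm thick, top 68 mm above the table).
- rest_seat (a point): Where the roller's centre lies when parked, in the hollow and touching the stop bar: 177 mm along the rest's x, mid-track, 55 mm above the table. Axes as the rest's. Left there, the roller stays by itself: to come out it must climb 4 mm over the crest.
- thin_roller: Bystander: loose thin wooden roller standing on end, 32 mm in diameter, 90 mm tall, beside the rest. Origin at the centre of its underside.
- bowl: Bystander: loose terracotta bowl, 96 mm across, 45 mm tall, beside the rest. Origin at the centre of its underside.
- jar: Bystander: loose white closed jar with a pale lid, 60 mm across, 75 mm tall, beside the rest. Origin at the centre of its underside.
There are look-alikes about, which are no part of the job. What is meant by the roller is not purple, and is the smaller of those in its own colour.

How it is judged (in metres and radians):
On the way, in this order (a step that is already met when the one before it is completed fails the run):
1. the roller is on the lower half of the ramp with the fingers against it (x of roller in the frame of rest between 0.02 and 0.08 m and contact force between the fingers and roller above 0.02 N).
2. the roller is on the upper part of the ramp with the fingers against it (x of roller in the frame of rest between 0.09 and 0.15 m and contact force between the fingers and roller above 0.02 N).
3. the roller lies in the hollow against the stop bar (x of roller in the frame of rest between 0.172 and 0.182 m and z of roller in the frame of rest between 0.05 and 0.06 m and y of roller in the frame of rest between -0.02 and 0.02 m and angle between the y axis of roller and the y axis of rest, either way round below 0.08 rad), for 0.2 s.
At the end, for the whole second after the job is handed in: The roller rests still (under 0.02 m/s) in the hollow at the top of the rest: its centre within 5 mm of the parked place along the ramp and in height, within 20 mm of the middle of the track, its axis within 0.08 rad of square to the track; the robot touches nothing (all of step 3 and linear speed of roller below 0.02 m/s and angular speed of roller below 0.5 rad/s).
It fails at once if the roller rolls freely on the ramp, up or down (faster than 0.15 m/s while the robot does not touch it) (x of roller in the frame of rest between 0 and 0.15 m and linear speed of roller above 0.15 m/s and contact force between each of the fingers, the arm and roller below 0.01 N).
It fails at once if the roller is lifted off the track (more than about 12 mm) ((x of roller in the frame of rest between -0.2 and 0 m and z of roller in the frame of rest above 0.0513 m) or (x of roller in the frame of rest between 0 and 0.03 m and z of roller in the frame of rest above 0.0555162 m) or (x of roller in the frame of rest between 0.03 and 0.06 m and z of roller in the frame of rest above 0.0597325 m) or (x of roller in the frame of rest between 0.06 and 0.09 m and z of roller in the frame of rest above 0.0639487 m) or (x of roller in the frame of rest between 0.09 and 0.12 m and z of roller in the frame of rest above 0.0681649 m) or (x of roller in the frame of rest between 0.12 and 0.3 m and z of roller in the frame of rest above 0.0723811 m)).
It fails at once if the roller leaves the track sideways or over the rear lip (y of roller in the frame of rest above 0.05 m or y of roller in the frame of rest below -0.05 m or x of roller in the frame of rest below -0.1 m or x of roller in the frame of rest above 0.2 m).
It fails at once if the thin roller, the bowl or the jar is moved more than 20 mm or tipped (distance of any of thin_roller, bowl, jar from where it was at the start of the episode above 0.02 m or angle between any of thin_roller, bowl, jar's own z axis and vertical above 0.3 rad).
It also fails if it takes over 45 s, if anything falls off the work surface, if the arm or the gripper's body presses on something with over 40 N, if the wrist force passes 120 N, or if a joint passes its speed limit or range.

### The arm

A 6-joint arm with a two-finger parallel gripper is mounted at the origin on the work surface. World frame = base frame: x ahead of the robot, y to its left, z up, the work surface at z = 0. Lengths are in mm, angles in rad, forces in N, time in s.
With the tool pointing down it reaches from about 250 to 775 mm from the base axis. Payload 4 kg.
Tool frame: the origin (TCP) lies between the finger pads; the fingertips stand 22 mm ahead of it and the grasp point (between the pads) lies 3 mm ahead of it; z points along the fingers, y is the direction in which the jaws open and shut (so a half turn about z gives the same grasp; the last joint's range is limited). The gripper opens to 94 mm and grips with 3 to 60 N. Pads are 16 mm wide; open, the fingers measure 119 mm over their backs; the gripper's body (75 mm by 177 mm) begins 78 mm behind the grasp point.
Start: joints at [1.131, 0.087, 1.371, -0, 1.684, -0.103], TCP at [181.767, 519.113, 227.506] pointing down, gripper open.
Joint ranges: [-3.1, 3.1], [-0.76, 2.03], [0.27, 2.55], [-1.08, 4.22], [0.17, 2.65], [-2.57, 2.57]. Speed limits (rad/s): [2.79, 2.79, 3.14, 3.14, 3.14, 3.14].

### API

Orientations are given as a unit quaternion [w, x, y, z].
In Python, from workcell import r gives the robot as it stands.
- The arm moves only by the tool send_rows, never from a script. Its argument "deltas" is text: rows parted by semicolons, each of 4 numbers parted by spaces: the shift along the tool's x, y, z in cm, then the turn about the tool's z in degrees. A call has 1 to 10 rows; each row shifts and turns the commanded pose from where the row before left it, along the tool's axes as they then stand; what a row does not reach is not made up. A row lasts 1/10 s, in which the tool goes at most 50 mm and 8.59 degrees, less where a joint would pass 70% of its speed; a pose out of reach is approached as far as the arm can. A call is refused whole if a number of a shift passes 5 or a number of a turn 8.59, either way. A call with a gripper value outside its range is refused whole. "grip" is the closure in counts, from 0 (fully open) to 255 (shut), set as the call begins (left out, the last holds). The fingers move at their own pace and stop on an object; the grip force is fixed at half the most. Time passes only in rows, so rows that do not move let the fingers close. It gives the time, the measured TCP pose, the force and the opening at its end, in the units of the state.
- r.state(): the state, without advancing time (a new reading comes with each control period).
- r.get_image(name): name is "scene" or "side" or "wrist"; returns the picture (384x512x3 uint8, red, green, blue); there is no depth.
- r.camera_info(name): a dict with "mtx" (3x3 intrinsics, pixels), "R" (3x3) and "t" (3): a world point X has camera coordinates R X + t. Camera axes: x right, y down, z forward; pixel columns grow to the right and rows downward; lengths in mm; the calibration is good to about 2 mm. A picture is of the moment at which its call begins: read the wrist's pose just before it. camera_info takes no time and is no camera call; for the wrist camera it gives the pose at the moment of the call.
- r.sign_off(): hands the job in, once; it reports no verdict.
The state is a dict: "time_s": time; "joint_pos": joint angles; "qvel": joint speeds; "joint_torque": joint torques, N m; "tcp_pos": TCP position; "tcp_rot": TCP orientation; "force": force on the tool from outside, world axes, zero at the start; "torque": the same for the moment, N m; "finger_gap": finger opening in mm.
Only numpy, scipy, OpenCV 4.12 (cv2) and the standard library are available. Lean on these libraries where they do the work, as an engineer would, in place of code of your own. Each camera call takes 0.05 s, during which the arm holds its last target.

## Working session

There is one attempt and no reset: what is moved stays moved. The work goes in short steps, Python scripts to look and compute and a tool call to move; the robot and the scene stay as the last step left them, time stands still between calls to the robot, and variables do not carry over. Pictures are saved under pics/ and viewed, and the job is handed in when it is done.

Besides the shell and the picture viewer there is one more tool, called after ">>>" by a JSON object that holds its "fn" and its "kwargs". send_rows: Moves the arm, as the interface text tells. Its arguments: {"type":"object","properties":{"deltas":{"type":"string"},"grip":{"type":"number"}},"required":["deltas"]}

```bash
mkdir -p pics; python3 - <<'E'
from workcell import r
import cv2,json
for n in ["scene","side"]:
    im=r.get_image(n); cv2.imwrite(f"pics/{n}0.png",im[:,:,::-1])
    c=r.camera_info(n); print(n,c)
print(r.state())
E
```

```text
scene {'mtx': array([[389.13506427,   0.        , 252.19643337],
       [  0.        , 389.13506427, 183.05248487],
       [  0.        ,   0.        ,   1.        ]]), 'R': array([[ 0.56364869,  0.82592071, -0.01245554],
       [ 0.60120274, -0.42053737, -0.67948774],
       [-0.56644101,  0.37550407, -0.73358113]]), 't': array([-297.83049022, -250.6597066 , 1401.06604759])}
side {'mtx': array([[425.66114878,   0.        , 257.320667  ],
       [  0.        , 425.66114878, 192.48872817],
       [  0.        ,   0.        ,   1.        ]]), 'R': array([[ 0.85640148, -0.51586309,  0.02148916],
       [-0.31042345, -0.54770948, -0.7769502 ],
       [ 0.41256974,  0.65871056, -0.62919521]]), 't': array([-444.03723586,  236.26592974,  687.19894195])}
{'time_s': 0.1, 'joint_pos': array([ 1.13090765e+00,  8.78787823e-02,  1.37205871e+00, -1.97076929e-05,
        1.68358787e+00, -1.03077493e-01]), 'qvel': array([-9.37606423e-05, -1.40413053e-03, -3.73791664e-03,  5.54791158e-04,
        3.95119272e-04, -3.90549231e-04]), 'joint_torque': array([ 2.46614014e-03, -3.41256022e+01, -3.03300834e+01,  7.20470957e-02,
        3.04638769e-02, -8.75390333e-05]), 'tcp_pos': array([181.57648921, 518.70293144, 226.44496599]), 'tcp_rot': array([-2.49704563e-04,  1.67611716e-01,  9.85852615e-01, -9.33587346e-04]), 'force': array([-0.0107717 ,  0.22378078,  0.69581235]), 'torque': array([-0.01473705,  0.0134954 ,  0.00119205]), 'finger_gap': 93.79428058609963}
```

View pics/scene0.png

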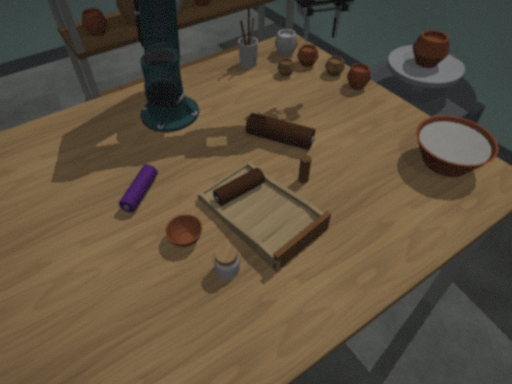

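View pics/side0.png

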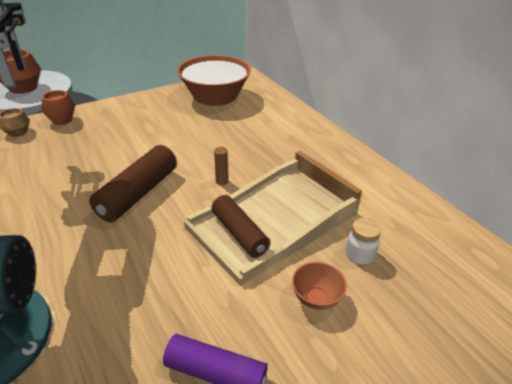

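The candidates in the side image are the large dark roller on the table at (135,183), the purple roller at (215,360), and the dark roller on the rest at (240,225). The one on the rest fits: it isn't purple, and it's the smaller of the two dark brown ones. I'll confirm with an enlarged crop.

```bash
python3 - <<'E'
import cv2
a=cv2.imread("pics/side0.png")[140:290,175:375]; cv2.imwrite("pics/sidec.png",cv2.resize(a,None,fx=4,fy=4,interpolation=cv2.INTER_CUBIC))
a=cv2.imread("pics/scene0.png")[155:275,185:345]; cv2.imwrite("pics/scenec.png",cv2.resize(a,None,fx=5,fy=5,interpolation=cv2.INTER_CUBIC))
E
```

```text
(no output)
```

View pics/sidec.png

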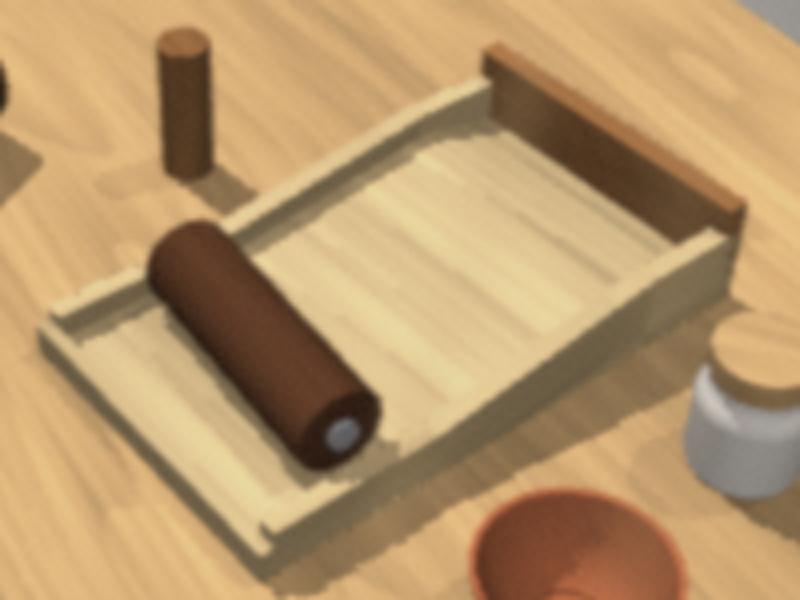

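View pics/scenec.png

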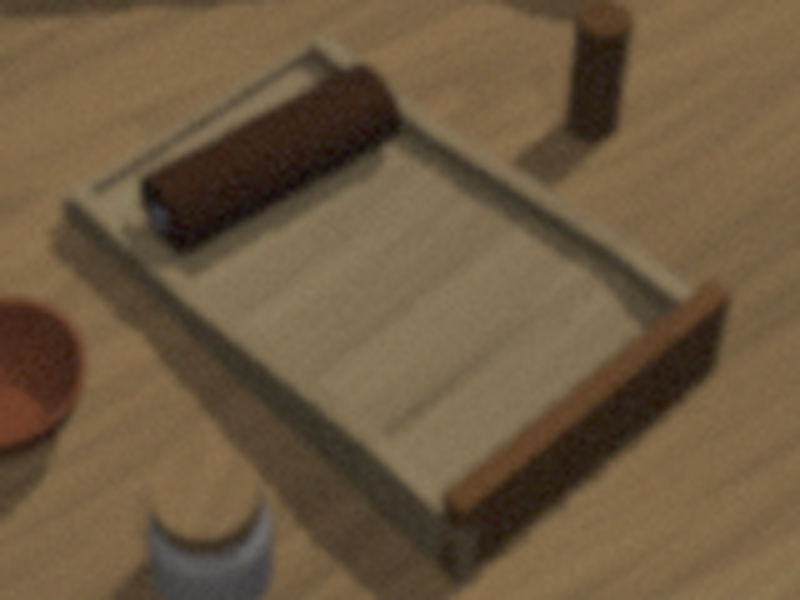

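The crop confirms the target: a dark brown roller with a plain end, lying on the rest's foot at side pixels of about (240,225). Next I'll fit the rest from its corners and the roller from its silhouette.

```bash
cat > h.py <<'E'
import numpy as np,cv2
from scipy.optimize import least_squares,minimize
def proj(c,X):
    p=(np.asarray(X)@c["R"].T+c["t"])@c["mtx"].T; return p[:,:2]/p[:,2:]
def rest2w(p,X):
    x,y,a=p; X=np.atleast_2d(np.asarray(X,float)); c,s=np.cos(a),np.sin(a)
    return np.c_[x+c*X[:,0]-s*X[:,1],y+s*X[:,0]+c*X[:,1],X[:,2]]
def cyl(x,y,z,a,tilt=0):
    t=np.linspace(0,2*np.pi,40); P=[]
    for e in(-75,75):
        P.append(np.c_[25*np.cos(t),0*t+e,z+25*np.sin(t)])
    P=np.vstack(P); P[:,2]-=z; 
    return rest2w((x,y,a),P)+[0,0,z]
def mask(im):
    hsv=cv2.cvtColor(im,cv2.COLOR_BGR2HSV); return hsv
E
cat > fit.py <<'E'
from h import *
from workcell import r
C={n:r.camera_info(n) for n in("side","scene")}
S=[((-108,97,20),(40,333)),((-108,-97,20),(265,558)),((202,97,68),(485,60)),((217,97,68),(497,43)),((202,-97,68),(735,222)),((217,-97,68),(746,207)),((217,-97,0),(735,295)),((-108,-97,0),(265,578))]
E=[((-108,97,20),(315,40)),((-108,-97,20),(70,203)),((217,97,68),(727,290)),((217,-97,68),(455,512)),((202,-97,68),(447,495)),((217,-97,0),(462,580)),((217,97,0),(722,360))]
D={"side":(np.array([s[0] for s in S],float),(np.array([s[1] for s in S])+.5)/4-.5+[175,140]),
"scene":(np.array([s[0] for s in E],float),(np.array([s[1] for s in E])+.5)/5-.5+[185,155])}
def res(p,ns):
    return np.concatenate([(proj(C[n],rest2w((p[0]*100,p[1]*100,p[2]),D[n][0]))-D[n][1]).ravel() for n in ns])
for ns in(["side"],["scene"],["side","scene"]):
    best=min((least_squares(lambda p:res(p,ns),[4,0,a],loss="soft_l1") for a in np.arange(-3,3.2,.6)),key=lambda s:s.cost)
    print(ns,best.x*[100,100,1],best.cost)
    for n in ns: print(n,res(best.x,[n]).reshape(-1,2).round(1).tolist())
E
python3 fit.py
```

```text
['side'] [ 5.05554151e+02 -7.10480337e+00  1.38545297e-01] 8.890961123995837
side [[-0.6, -1.2], [-0.1, 0.8], [-0.5, -2.5], [1.1, -0.3], [0.2, -1.9], [2.1, -0.9], [-0.6, 1.1], [-0.1, 2.9]]
['scene'] [ 5.06229197e+02 -1.05711218e+00  1.41616585e-01] 6.802645301224291
scene [[-0.2, -1.0], [-1.8, -1.2], [1.7, -0.1], [2.5, -0.1], [-0.4, -0.7], [0.1, 1.2], [-0.8, 1.7]]
['side', 'scene'] [506.46063123  -4.53221602  -6.14077661] 19.726527145124198
side [[-0.7, -1.9], [-0.1, -0.3], [-1.2, -3.2], [0.4, -1.1], [-0.5, -3.0], [1.4, -2.0], [-1.3, -0.0], [-0.1, 1.7]]
scene [[-1.2, -0.5], [-2.8, -0.6], [0.7, 0.5], [1.4, 0.7], [-1.5, 0.1], [-0.9, 2.0], [-1.7, 2.3]]
```

```bash
cat > rol.py <<'E'
from h import *
from workcell import r
import sys
def rollmask(im,n,c,rest):
    hsv=cv2.cvtColor(im,cv2.COLOR_BGR2HSV)
    roi=np.zeros(im.shape[:2],np.uint8)
    P=rest2w(rest,[(-100,-85,14),(-100,85,14),(-100,85,50),(-100,-85,50),(90,85,75),(90,-85,75),(90,85,20),(90,-85,20)])
    cv2.fillConvexPoly(roi,cv2.convexHull(proj(c,P).astype(np.int32)),1)
    thr={"side":110,"scene":75,"wrist":100}[n]
    return ((hsv[...,2]<thr)&(roi>0)).astype(np.uint8)*255
if __name__=="__main__":
    rest={"side":(505.5,-7.1,.1385),"scene":(506.2,-1,.1416)}
    for n in("side","scene"):
        im=cv2.imread(f"pics/{n}0.png"); c=r.camera_info(n); m=rollmask(im,n,c,rest[n])
        m=cv2.morphologyEx(m,cv2.MORPH_OPEN,np.ones((3,3)))
        k,l,s,_=cv2.connectedComponentsWithStats(m); i=1+np.argmax(s[1:,4]); hull=cv2.convexHull(cv2.findContours((l==i).astype(np.uint8),0,2)[0][0])
        M=np.zeros(m.shape,np.uint8); cv2.fillConvexPoly(M,hull,1)
        def cost(q):
            w=rest2w(rest[n],[(q[0],q[1],39)])[0]
            R=np.zeros((m.shape[0]*4,m.shape[1]*4),np.uint8)
            hh=cv2.convexHull((((proj(c,cyl(*w,rest[n][2]+q[2]))+.5)*4).astype(np.int32)))
            cv2.fillConvexPoly(R,hh,255)
            R=cv2.resize(R,m.shape[::-1],interpolation=cv2.INTER_AREA)/255.
            return np.abs(R-M).sum()
        b=min((minimize(cost,q0,method="Nelder-Mead",options=dict(initial_simplex=np.array([q0]*4)+np.vstack([np.zeros(3),np.diag([8,8,.08])]))) for q0 in([-30,0,0],[-40,0,.05],[-30,0,-.05])),key=lambda b:b.fun)
        print(n,b.x,b.fun,M.sum(), rest2w(rest[n],[(b.x[0],b.x[1],39)]))
        v=im.copy(); w=rest2w(rest[n],[(b.x[0],b.x[1],39)])[0]
        cv2.polylines(v,[cv2.convexHull(proj(c,cyl(*w,rest[n][2]+b.x[2])).round().astype(np.int32))],1,(0,255,0),1)
        cv2.polylines(v,[hull],1,(255,0,255),1)
        x0,y0,_,_=cv2.boundingRect(hull); cv2.imwrite(f"pics/{n}fit.png",cv2.resize(v[y0-15:y0+75,x0-15:x0+80],None,fx=5,fy=5))
E
python3 rol.py; python3 -c "
import cv2,numpy as np
a=cv2.imread('pics/sidefit.png');b=cv2.imread('pics/scenefit.png');cv2.imwrite('pics/fit.png',cv2.resize(np.hstack([a,b]),None,fx=.8,fy=.8))"
```

```text
side [-35.61964681   4.77411845  -0.10253093] 127.96862745098038 1805 [[469.56233641  -7.28916174  39.        ]]
scene [-34.01464291  -0.38911403  -0.12278202] 86.88627450980391 1015 [[472.58070862  -6.18561363  39.        ]]
```

View pics/fit.png

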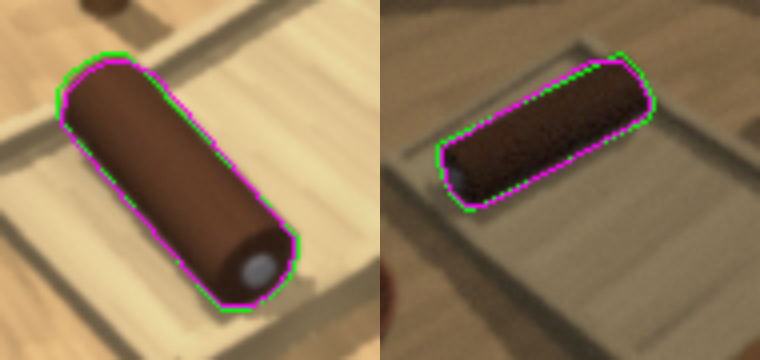

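The side fit puts the roller at about (470,-7) mm and the scene fit puts it at (472,-6) mm. It's roughly 35 mm before the ramp and 6 degrees out of square, which agrees with the description. I'll hover behind it now.

>>> {"fn": "send_rows", "kwargs": {"deltas": "0 0 0 -7;0 0 0 -7;0 0 0 -7;-1.9 -4.4 0 0;-1.9 -4.4 0 0;-1.9 -4.4 0 0;-1.9 -4.4 0 0;-1.9 -4.4 0 0;-1.9 -4.4 0 0;-1.9 -4.4 0 0", "grip": 0}}

```text
time_s: 1.1
tcp_pos: [323.9, 213.4, 227.1]
tcp_rot: [0.0, -0.015, 1.0, 0.0]
force: [0.4, -0.5, -0.8]
finger_gap: 93.8
```

>>> {"fn": "send_rows", "kwargs": {"deltas": "-1.9 -4.4 0 0;-1.9 -4.4 0 0;-1.9 -4.4 0 0;-1.9 -4.4 0 0;-1.9 -4.4 0 0;0 0 0 0;0 0 0 0;0 0 0 0"}}

```text
time_s: 1.9
tcp_pos: [424.9, -0.9, 227.2]
tcp_rot: [-0.0, -0.015, 1.0, 0.0]
force: [-0.1, -1.0, 0.2]
finger_gap: 93.9
```

```bash
python3 - <<'E'
from workcell import r
import cv2,pickle
c=r.camera_info("wrist"); im=r.get_image("wrist"); cv2.imwrite("pics/wrist1.png",im[:,:,::-1]); pickle.dump(c,open("w1.pkl","wb"))
print(c); s=r.state(); print(s["time_s"],s["tcp_pos"],s["tcp_rot"],s["joint_pos"])
E
```

```text
{'mtx': array([[267.63688656,   0.        , 254.84119665],
       [  0.        , 267.63688656, 192.07099393],
       [  0.        ,   0.        ,   1.        ]]), 'R': array([[-0.03104543,  0.99951736,  0.00110909],
       [ 0.96118038,  0.02955026,  0.27433384],
       [ 0.27416866,  0.00958285, -0.96163388]]), 't': array([  13.06710547, -436.25218463,  275.71797764])}
1.95 [424.87167474  -0.63268451 227.39040359] [-1.20221778e-04 -1.58670524e-02  9.99874063e-01  2.82574844e-04] [-1.35510608e-01 -1.95748956e-01  1.64036117e+00  5.26636170e-04
  1.69730334e+00 -1.73797601e+00]
```

View pics/wrist1.png

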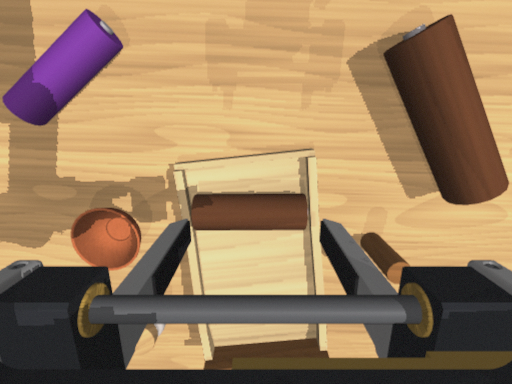

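The wrist view shows the rest's lip corners at (175,164) and (313,150), the roller spanning about (191..307, 193..231), the bowl at (105,238) and the thin roller at (383,255). I'll cross-check the fit with this calibration.

```bash
python3 - <<'E'
from h import *
import pickle
c=pickle.load(open("w1.pkl","rb"))
a=cv2.imread("pics/wrist1.png")
b=a.copy()
for rest in((506.4,-4.5,.141),):
    for P in [[(-108,97,20),(-108,-97,20)],[(-100,-85,14),(0,-85,14)],[(-100,85,14),(0,85,14)],[(-100,85,14),(-100,-85,14)]]:
        q=proj(c,rest2w(rest,P)).round().astype(int); print(P,q.tolist()); cv2.line(b,tuple(map(int,q[0])),tuple(map(int,q[1])),(255,0,0),1)
    cv2.polylines(b,[cv2.convexHull(proj(c,cyl(471,-7,39,.028)).round().astype(np.int32))],1,(0,255,0),1)
b=b[135:255,160:340]; cv2.imwrite("pics/wf.png",cv2.resize(b,None,fx=4,fy=4,interpolation=cv2.INTER_NEAREST))
E
```

```text
[(-108, 97, 20), (-108, -97, 20)] [[312, 150], [171, 165]]
[(-100, -85, 14), (0, -85, 14)] [[182, 169], [194, 234]]
[(-100, 85, 14), (0, 85, 14)] [[303, 156], [307, 222]]
[(-100, 85, 14), (-100, -85, 14)] [[303, 156], [182, 169]]
```

View pics/wf.png

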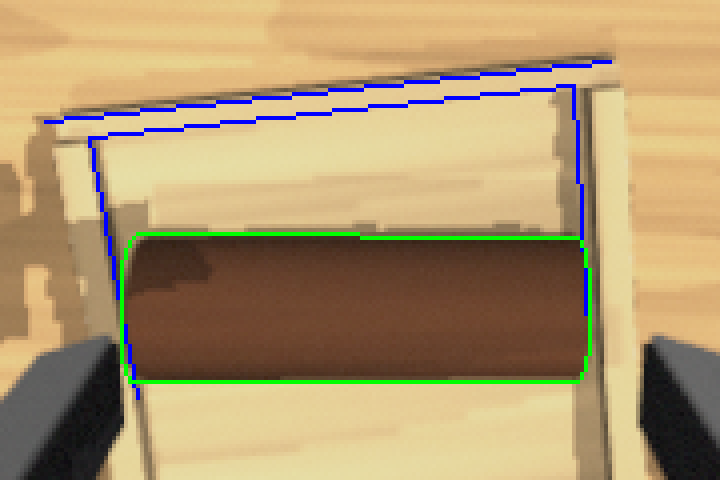

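The roller outline matches the wrist image to about a pixel, and the rest's y refines to about -1 mm. Rest pose is now (506.5,-1,0.138) and the roller is at x = -36 in the rest frame. I'll descend behind it.

>>> {"fn": "send_rows", "kwargs": {"deltas": "0 -0.35 3.5 0;0 -0.35 3.5 0;0 0 3.5 0;0 0 3.5 0;0 0 2 0;0 0 1.3 0;0 0 0 0;0 0 0 0"}}

```text
time_s: 2.75
tcp_pos: [426.2, -8.3, 55.5]
tcp_rot: [0.001, -0.016, 1.0, -0.0]
force: [-0.2, -0.2, -0.1]
finger_gap: 93.8
```

```bash
python3 - <<'E'
from workcell import r
import cv2
im=r.get_image("side"); cv2.imwrite("pics/side1.png",im[:,:,::-1])
a=cv2.imread("pics/side1.png")[120:290,160:375]; cv2.imwrite("pics/side1c.png",cv2.resize(a,None,fx=3.5,fy=3.5,interpolation=cv2.INTER_CUBIC))
s=r.state(); print(s["time_s"],s["tcp_pos"],s["tcp_rot"],s["force"])
E
```

```text
2.8 [426.68016423  -8.54088608  55.99770509] [ 1.44791155e-03 -1.53698501e-02  9.99880812e-01 -1.82780479e-04] [-0.67986898 -0.85477839 -0.04388884]
```

View pics/side1c.png

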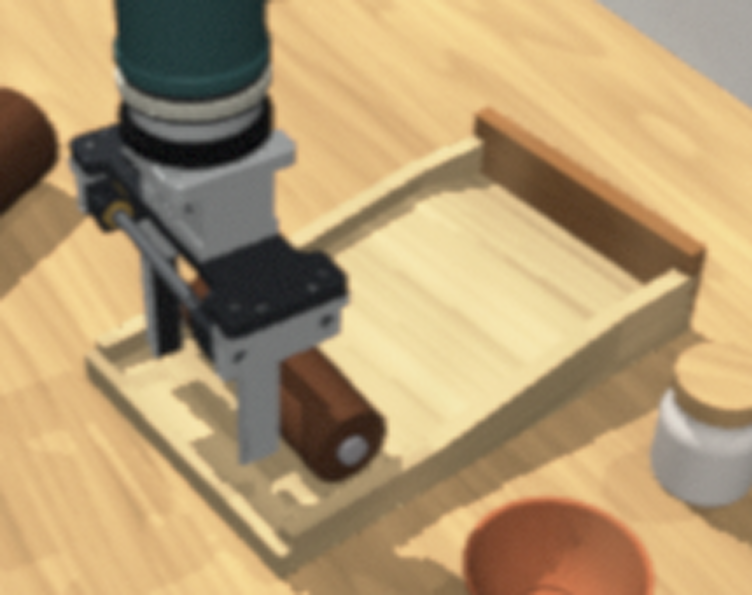

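>>> {"fn": "send_rows", "kwargs": {"deltas": "-0.25 0 0.05 0;-0.25 0 0.05 0;-0.25 0 0.05 0;-0.25 0 0.05 0;-0.3 0 0 0;-0.3 0 0 -0.6;-0.3 0 0 -0.6;-0.3 0 0 -0.6;-0.3 0 0 -0.6;-0.3 0 0 -0.6"}}

```text
time_s: 3.8
tcp_pos: [453.8, -7.7, 52.5]
tcp_rot: [0.0, -0.041, 0.999, 0.0]
force: [0.0, 0.6, -0.3]
finger_gap: 94.1
```

>>> {"fn": "send_rows", "kwargs": {"deltas": "-0.3 0 0 -0.6;-0.3 0 0 -0.6;-0.3 0 0 -0.6;-0.3 0 0 -0.6;-0.3 0 0 -0.6"}}

```text
time_s: 4.3
tcp_pos: [468.7, -6.2, 52.5]
tcp_rot: [-0.0, -0.068, 0.998, 0.0]
force: [-0.3, -0.6, -0.1]
finger_gap: 94.0
```

```bash
cat > look.py <<'E'
from h import *
from workcell import r
import sys
n=sys.argv[1]
s=r.state(); im=r.get_image("side"); cv2.imwrite(f"pics/side{n}.png",im[:,:,::-1])
a=cv2.imread(f"pics/side{n}.png")[110:290,160:375]; cv2.imwrite(f"pics/side{n}c.png",cv2.resize(a,None,fx=3.3,fy=3.3,interpolation=cv2.INTER_CUBIC))
R=(506.5,-1,.138); d=s["tcp_pos"]-[R[0],R[1],0]; c,q=np.cos(R[2]),np.sin(R[2])
w,x,y,z=s["tcp_rot"]; yaw=np.degrees(np.arctan2(2*x*y,y*y-x*x))
print(s["time_s"],"tcp",s["tcp_pos"].round(1),"rest",[round(float(v),1) for v in(c*d[0]+q*d[1],-q*d[0]+c*d[1],d[2])],"yaw",yaw,"F",s["force"].round(2))
E
python3 look.py 2
```

```text
4.3 tcp [468.7  -6.2  52.5] rest [-38.2, 0.1, 52.5] yaw -7.7512387363333675 F [-0.32 -0.62 -0.12]
```

View pics/side2c.png

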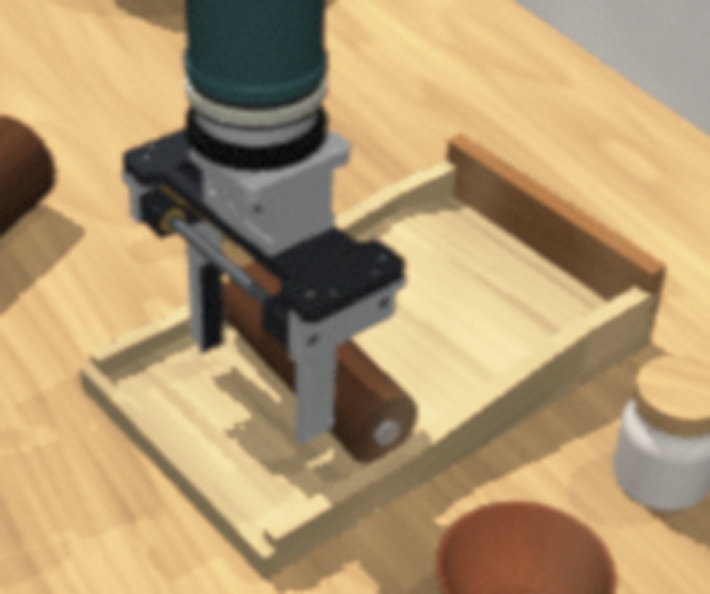

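Fingers are behind the roller and square to the track. Now I'll push it up the ramp, rising with the slope.

>>> {"fn": "send_rows", "kwargs": {"deltas": "-0.3 0 0 0;-0.3 0 -0.04 0;-0.3 0 -0.04 0;-0.3 0 -0.04 0;-0.3 0 -0.04 0;-0.3 0 -0.04 0;-0.3 0 -0.04 0;-0.3 0 -0.04 0;-0.3 0 -0.04 0;-0.3 0 -0.04 0"}}

```text
time_s: 5.35
tcp_pos: [498.4, -2.1, 56.1]
tcp_rot: [-0.0, -0.067, 0.998, 0.0]
force: [-1.2, 0.6, 0.5]
finger_gap: 94.2
```

>>> {"fn": "send_rows", "kwargs": {"deltas": "-0.3 0 -0.04 0;-0.3 0 -0.04 0;-0.3 0 -0.04 0;-0.3 0 -0.04 0;-0.3 0 -0.04 0"}}

```text
time_s: 5.85
tcp_pos: [513.3, -0.1, 58.1]
tcp_rot: [0.0, -0.067, 0.998, 0.0]
force: [-1.9, 0.5, 0.5]
finger_gap: 94.2
```

```bash
python3 look.py 3
```

```text
5.85 tcp [ 5.133e+02 -1.000e-01  5.810e+01] rest [6.9, -0.1, 58.1] yaw -7.7032553528608805 F [-1.93  0.5   0.48]
```

View pics/side3c.png

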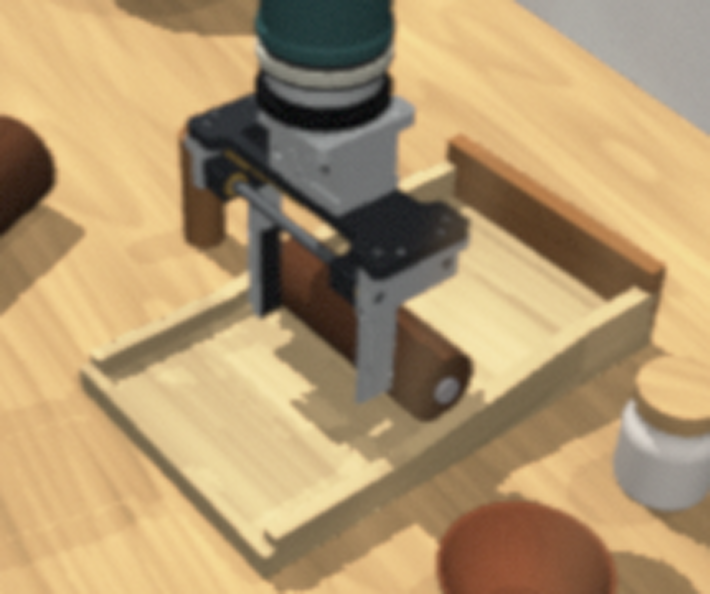

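The roller is at about x=+40 on the ramp, with steady contact at around 1.9 N. I'll continue up.

>>> {"fn": "send_rows", "kwargs": {"deltas": "-0.3 0 -0.04 0;-0.3 0 -0.04 0;-0.3 0 -0.04 0;-0.3 0 -0.04 0;-0.3 0 -0.05 0;-0.3 0 -0.04 0;-0.3 0 -0.04 0;-0.3 0 -0.04 0;-0.3 0 -0.04 0;-0.3 0 -0.05 0"}}

```text
time_s: 6.9
tcp_pos: [543.0, 3.9, 62.3]
tcp_rot: [-0.0, -0.067, 0.998, 0.0]
force: [-0.5, -0.0, -0.5]
finger_gap: 93.8
```

>>> {"fn": "send_rows", "kwargs": {"deltas": "-0.3 0 -0.04 0;-0.3 0 -0.04 0;-0.3 0 -0.04 0;-0.3 0 -0.04 0;-0.3 0 -0.05 0;-0.3 0 -0.04 0;-0.3 0 -0.04 0;-0.3 0 -0.04 0;-0.3 0 -0.04 0;-0.3 0 -0.05 0"}}

```text
time_s: 7.9
tcp_pos: [572.7, 7.9, 66.5]
tcp_rot: [-0.0, -0.067, 0.998, 0.0]
force: [-0.9, 0.6, -0.2]
finger_gap: 94.4
```

```bash
python3 look.py 4
```

```text
7.9 tcp [572.7   7.9  66.5] rest [66.8, -0.3, 66.5] yaw -7.7039580775941365 F [-0.91  0.63 -0.19]
```

View pics/side4c.png

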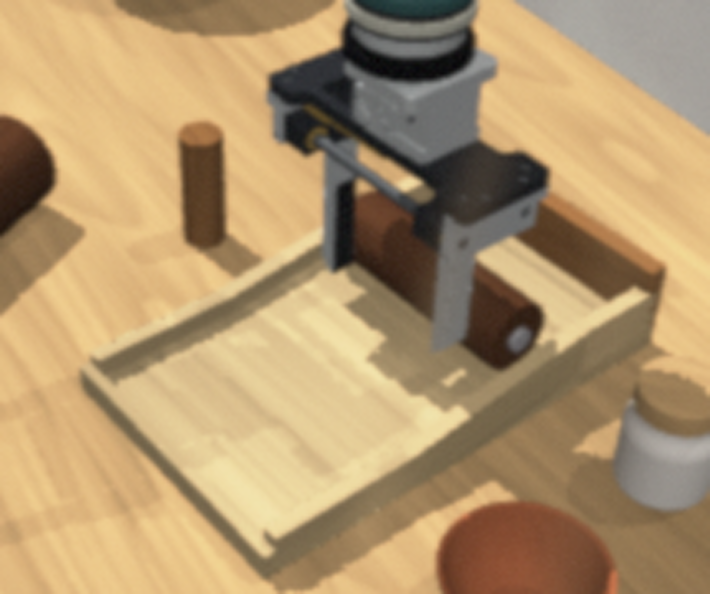

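The roller is at about x=100 and square. I'll push to the crest.

>>> {"fn": "send_rows", "kwargs": {"deltas": "-0.3 0 -0.04 0;-0.3 0 -0.04 0;-0.3 0 -0.04 0;-0.3 0 -0.04 0;-0.3 0 -0.04 0;-0.3 0 -0.04 0;-0.3 0 -0.04 0;-0.3 0 -0.04 0;-0.3 0 -0.04 0;-0.3 0 -0.04 0"}}

```text
time_s: 8.95
tcp_pos: [602.5, 11.9, 70.5]
tcp_rot: [0.0, -0.067, 0.998, 0.0]
force: [-0.5, 0.5, 1.7]
finger_gap: 93.9
```

>>> {"fn": "send_rows", "kwargs": {"deltas": "-0.25 0 -0.03 0;-0.25 0 -0.03 0;-0.2 0 -0.02 0;-0.2 0 -0.02 0;-0.2 0 0 0;-0.2 0 0 0;-0.2 0 0 0;-0.2 0 0 0;-0.2 0 0 0;-0.2 0 0 0"}}

```text
time_s: 9.95
tcp_pos: [623.4, 14.8, 71.5]
tcp_rot: [0.0, -0.067, 0.998, 0.0]
force: [0.3, -0.2, 0.0]
finger_gap: 94.1
```

```bash
python3 look.py 5
```

```text
9.95 tcp [623.4  14.8  71.5] rest [118.0, -0.4, 71.5] yaw -7.703181405937088 F [ 0.28 -0.21  0.02]
```

View pics/side5c.png

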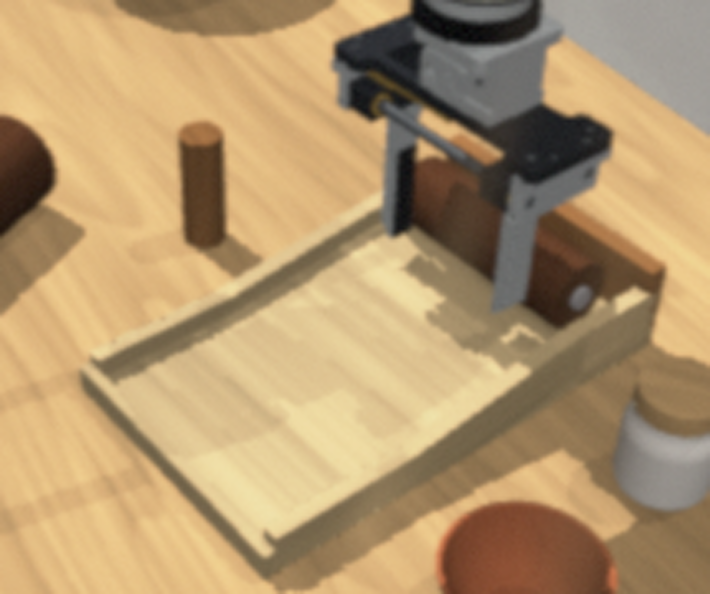

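It's at the crest and may have started over. I'll follow it gently into the stop.

>>> {"fn": "send_rows", "kwargs": {"deltas": "-0.2 0 0 0;-0.2 0 0 0;-0.2 0 0 0;-0.2 0 0 0;-0.2 0 0 0;-0.2 0 0 0;-0.2 0 0 0;-0.2 0 0 0;-0.2 0 0 0;-0.2 0 0 0"}}

```text
time_s: 11.0
tcp_pos: [643.1, 17.4, 71.5]
tcp_rot: [0.0, -0.067, 0.998, 0.0]
force: [0.7, -0.3, -0.5]
finger_gap: 94.0
```

```bash
python3 look.py 6
```

```text
11.0 tcp [643.1  17.4  71.5] rest [137.8, -0.5, 71.5] yaw -7.700226879370743 F [ 0.7  -0.33 -0.46]
```

View pics/side6c.png

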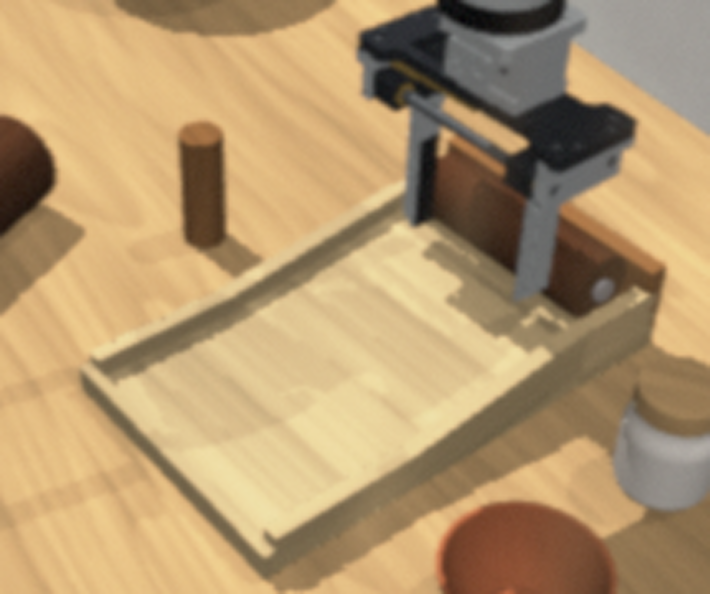

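>>> {"fn": "send_rows", "kwargs": {"deltas": "-0.15 0 0 0;-0.15 0 0 0;-0.15 0 0 0;-0.1 0 0 0;0 0 0 0"}}

```text
time_s: 11.55
tcp_pos: [647.3, 18.0, 71.4]
tcp_rot: [-0.001, -0.067, 0.998, -0.0]
force: [-4.1, 0.2, 1.7]
finger_gap: 94.2
```

There's 4 N of contact, so the roller is pressed against the bar. I'll back off slowly, then lift clear.

>>> {"fn": "send_rows", "kwargs": {"deltas": "0.1 0 0 0;0.15 0 0 0;0.3 0 0 0;0.8 0 0 0;1.5 0 0 0;2 0 0 0;2 0 -2 0;2 0 -4 0;0 0 -4 0;0 0 -4 0"}}

```text
time_s: 12.55
tcp_pos: [559.4, 6.2, 213.0]
tcp_rot: [0.0, -0.067, 0.998, 0.0]
force: [-0.5, -0.3, 0.4]
finger_gap: 93.9
```

>>> {"fn": "send_rows", "kwargs": {"deltas": "4 0 -2 0;4 0 0 0;4 0 0 0;0 0 0 0;0 0 0 0"}}

```text
time_s: 13.05
tcp_pos: [441.3, -9.8, 231.9]
tcp_rot: [0.001, -0.067, 0.998, -0.0]
force: [-0.3, -0.5, 0.3]
finger_gap: 94.1
```

```bash
python3 look.py 7; python3 - <<'E'
from h import *
from workcell import r
c=r.camera_info("wrist"); im=r.get_image("wrist")[:,:,::-1].copy()
cv2.imwrite("pics/w7raw.png",im)
cs=r.camera_info("side"); a=cv2.imread("pics/side7.png")
for rest,cc,v in(((506.5,-1,.138),c,im),((505.5,-7.1,.1385),cs,a)):
    w=rest2w(rest,[(177,0,55)])[0]
    cv2.polylines(v,[cv2.convexHull(proj(cc,cyl(*w,rest[2])).round().astype(np.int32))],1,(0,255,0),1)
a=cv2.resize(a[110:290,160:375],None,fx=2,fy=2); cv2.imwrite("pics/s7.png",a); cv2.imwrite("pics/w7.png",im)
E
```

```text
13.05 tcp [441.3  -9.8 231.9] rest [-65.8, 0.2, 231.9] yaw -7.678983074049779 F [-0.27 -0.53  0.28]
```

View pics/side7c.png

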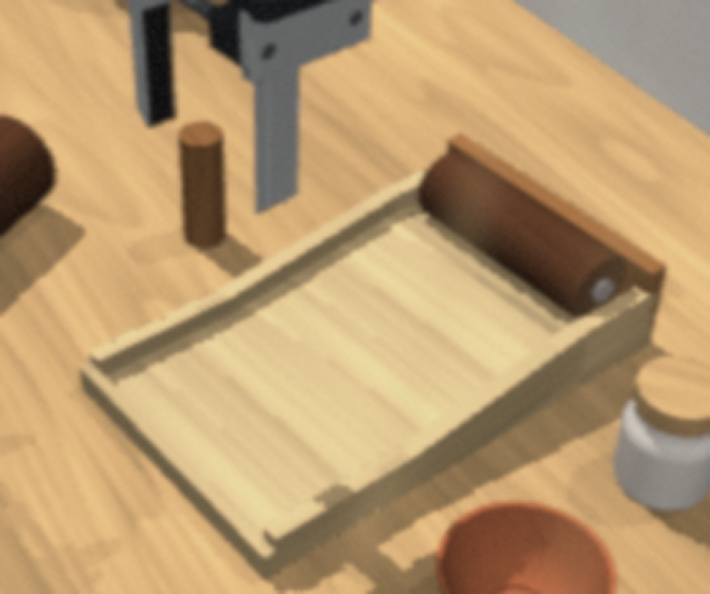

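View pics/w7.png

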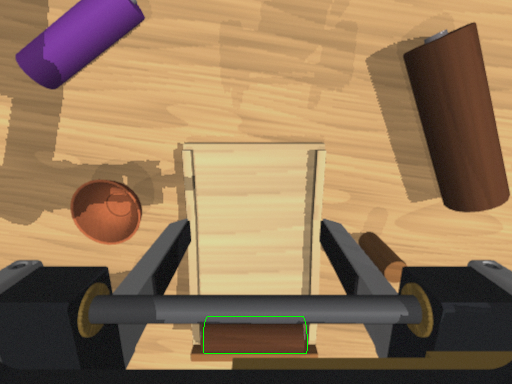

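View pics/s7.png

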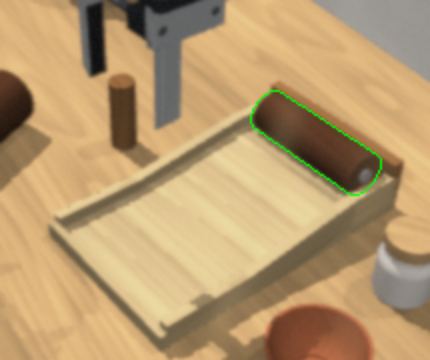

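The roller lies square against the stop bar, and its outline matches the parked prediction in the wrist and side views. The bystanders haven't moved and the arm is clear, so I'll hand it in.

```bash
python3 - <<'E'
from workcell import r
print(r.sign_off())
E
```

```text
the job is handed in; nothing more can be done
None
```

I pushed the dark brown roller up the ramp and over the crest with the two open fingers. I squared it on the foot first, then pushed at about 20–30 mm/s. I pressed it against the stop bar (about 4 N at contact), backed off slowly and moved clear. The job was handed in about 13 s into the 45 s limit.

**Final checks:**
- **Roller:** in the last side and wrist pictures its outline matches the predicted parked pose to within a few pixels. It lies square, about mid-track and against the bar.
- **Bystanders:** the thin roller, bowl and jar look unmoved, judged by eye.
- **Arm:** the tool is well away from everything, with only noise-level forces (about 0.5 N).

**Disagreements and limits:**
- **Rest position:** the side and scene cameras disagreed by about 6 mm on the rest's y. The wrist view settled it near the scene value.
- **Contact on the ramp:** contact was clear near x = 40 mm (about 1.9 N), but on the upper ramp readings were 0.5–0.9 N, close to noise. Contact there rests mainly on the pictures and the steady motion.

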